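# Tip the forming block over and seat it in the bench stop

### The arm

A 6-joint arm with a two-finger parallel gripper is mounted at the origin on the work surface. World frame = base frame: x ahead of the robot, y to its left, z up, the work surface at z = 0. Lengths are in m, angles in degrees, forces in N, time in s.
With the tool pointing down it reaches from about 0.3 to 0.775 m from the base axis. Payload 14.6 kg.
Tool frame: the origin (TCP) lies at the very end of the fingers, on their centre line; the grasp point (between the pads) lies 19 mm behind it (grip_point_offset is the distance from the TCP to the grasp point, in m); z points along the fingers, y is the direction in which the jaws open and shut (so a half turn about z gives the same grasp; the last joint's range is limited). The gripper opens to 85 mm and grips with 20 to 120 N. Pads are 22 mm wide; open, the fingers measure 114 mm over their backs; the gripper's body (76 mm by 85 mm) begins 54 mm behind the grasp point. The pads swing forward as they close: fully open they stand 13 mm farther back than shut.
Start: joints at [-67.013, 17.183, 87.147, -0, 75.671, -3.816], TCP at [0.248, -0.491, 0.231] pointing down, gripper open.
Joint ranges: [-173.82, 173.82], [-45.26, 126.66], [13.44, 144.39], [-59.66, 239.66], [0, 175.72], [-146.38, 146.38]. Speed limits (degrees/s): [127.2, 127.2, 147.25, 180, 180, 180].

### API

Orientations are given as [roll, pitch, yaw] about the fixed x, y, z axes, in that order (R = Rz(yaw) Ry(pitch) Rx(roll)).
In Python, from bench import observe, grab_frame, hand_in, look_for, grip_point_offset gives the robot as it stands.
- The arm moves only by the tool servo_tool, never from a script. Its argument "increments" is a list that holds one entry, the list of rows, each a list of 4 numbers: the shift along the tool's x, y, z in cm, then the turn about the tool's z in rad. A call has 1 to 20 rows; each row shifts and turns the commanded pose from where the row before left it, along the tool's axes as they then stand; what a row does not reach is not made up. A row lasts 1/12 s, in which the tool goes at most 41.7 mm and 7.16 degrees, less where a joint would pass 70% of its speed; a pose out of reach is approached as far as the arm can. A call with a gripper value outside its range is refused whole. "claw" is the opening in per cent of the stroke, from 0 (shut) to 100 (fully open), set as the call begins (left out, the last holds). The fingers move at their own pace and stop on an object; the grip force is fixed at half the most. Time passes only in rows, so rows that do not move let the fingers close. It gives the time, the measured TCP pose, the force and the opening at its end, in the units of the state.
- observe(): the state, without advancing time (a new reading comes with each control period).
- grab_frame(name): name is "scene" or "top"; returns a dict with "color" (400x640x3 uint8, red, green, blue), "fov_y" (degrees; the focal length in pixels is half the picture's height over the tangent of half this angle, whatever the lens; pixels are square), "cx", "cy" (the principal point, pixels), "k1" (the pictures are not rectified: a ray, as slopes to the right and down, at radius r is drawn at 1 + k1 r^2 times it, then the intrinsics apply), "view" (4x4, takes a point from world to camera coordinates). Camera axes: x right, y up, looking along -z (the intrinsics and any distortion apply to the point x, -y, -z); pixel columns grow to the right and rows downward; lengths in m; the calibration is good to about 2 mm. A picture is of the moment at which its call begins. There is no depth.
- hand_in(): hands the job in, once; it reports no verdict.
Trained networks look in a picture, given as the dict that the camera call returned (one of the last four; its "shot" number tells which), for a name from the list of things; names that differ only in an ending like _2 or _b are one class to them, and where a whole thing is asked for, a point or a joint stands for the part that bears it (a point fixed in the world has none). Each returns a list of dicts, best first, with "confidence" (0 to 1); they miss things now and then, are a little off and sometimes report something else, mostly with a low value. They report only what shows in the picture. A call takes as long as a camera call. They do not tell look-alikes from the thing itself.
- look_for(picture, name): "point" ([column, row] in pixels, amid what is visible of it).
The state is a dict: "time": time; "joint_pos": joint angles; "joint_velocities": joint speeds; "joint_torque": joint torques, N m; "ee_pos": TCP position; "tool_rot": TCP orientation; "wrist_force": force on the tool from outside, world axes, zero at the start; "wrist_torque": the same for the moment, N m; "finger_gap": opening from 0.0 (shut) to 1.0 (fully open).
Only numpy, scipy, OpenCV 4.12 (cv2) and the standard library are available. Lean on these libraries where they do the work, as an engineer would, in place of code of your own. Each camera call takes 0.05 s, during which the arm holds its last target. There are 200 camera calls.

### The job

The aluminium forming block is standing on end: push it over, high on its grooved side, so that it topples onto its plain back and lies grooves up, without shoving it along the bench. Then slide it lengthwise into the bench stop, between fence and sprung jaw, until it meets the stop's buffer, and press it home there for a second with about 14 N over and above the sliding drag (never over 22 N on the buffer). Leave it seated with the buffer's pin pushed in, grooves up, let go, and leave the mug, the jar and the black rubber block alone.

Things in the scene. Friction and masses are not known exactly. Their poses are not given: they have to be found in the camera images.
- block: Solid aluminium block, 0.5-0.85 kg, standing on end: 60 (x) x 45 (y) x 100 mm tall (z). Origin: centre of the end it stands on. Its +x face has three 10 mm deep square grooves along y (z 12-28, 40-51, 60-67 mm; flat above). The -x face is the plain back it must lie on, +x then up, z level. At 85 mm height it needs a push of about 55 mm to go over, then falls by itself.
- block_center (a point): Centre of the block's 60 x 45 x 100 mm outline. Lying on its back the block is 60 mm high, 45 mm wide (block y) and 100 mm long (block z).
- foot_edge (a point): Middle of the block's lower edge on the plain back side (block x = -30, z = 0 mm), about which it tips. Bench friction is unknown: pushed lower than about 60 mm the block may slide instead of tipping.
- bench_stop: Bench stop screwed to the bench, open at its -x end, no raised floor: the block slides on the bench. Origin: on the bench, mid-lane; x along the lane to the end stop, y to the fence, z up. Fence: inner face y = +22.5 mm, x -28 to +50, 18 mm high, lead-in flare from x = -55. Home, the block lies along x, either end first, at y = 0, its centre at x = -20 to 0 mm as the buffer is set.
- end_stop: End of the lane, part of the bench stop, axes alike, origin on the bench at its x = 50 mm. An aluminium bracket carries a dark steel buffer plate, 36 (y) x 30 mm high, on a setting screw: its face stands 0 to 20 mm before (-x of) the origin, set anew each time and not measured; it must be found by feel. Rigid: force climbs steeply within a millimetre of touching.
- mug: White mug, 80 mm wide, 95 mm high; origin at the centre of its underside. Bystander.
- jar: Small clear jar with white cap, 52 mm wide, 60 mm high; origin at the centre of its underside. Bystander.
- rubber_block: Black rubber bench block, 60 mm cube; origin at the centre of its underside. Bystander.
- jaw (a joint): Opening (m) of the sprung jaw facing the fence: 18 mm high bar, closed (0) its face is at y = -19.5 mm of the bench stop, x -15 to 47, lead-in flare from x = -43. The 45 mm block pushes it back 3 mm (up to 12 mm possible; about 3 N then), and it presses the block to the fence. Pushed along the lane the block drags with roughly 5 to 13 N in all.
- pin (a joint): Brass seating pin in the buffer's face, on the lane's axis 14 mm up: how far it is pushed in (m). 0: free, standing out 4 mm; about 0.004: flush, the block bears on the buffer. Light spring, under 2 N.
Things that resemble listed ones, but are neither listed nor needed, are in the scene too. Leave any red look-alike of the block alone. There is more than one size of the bench_stop; the job needs the smaller.

How it is judged (in metres and radians):
On the way, in this order (a step that is already met when the one before it is completed fails the run):
1. the block has toppled onto its plain back and lies still, grooves up, its foot edge no more than 40 mm from where it stood (angle between block's own x axis and vertical below 0.1 rad and linear speed of block below 0.03 m/s and distance of foot_edge from where it was at the start of the episode below 0.04 m), for 0.1 s.
2. the block is pressed against the end stop's buffer with 8 N or more for half a second, grooves up (contact force between block and end_stop above 8 N and angle between block's own x axis and vertical below 0.1 rad and horizontal distance between block_center and bench_stop below 0.024 m), for 0.5 s.
At the end, for the whole second after the job is handed in: The block lies at rest on the bench in the bench stop, grooves up (within 3.4 degrees), along the lane (within 2.9 degrees), its centre within 2.5 mm of mid-lane across it and between x = -22.5 and 2.5 mm along it, with the buffer's pin pushed in by more than 2.2 of its 4 mm (x of block_center in the frame of bench_stop between -0.0225 and 0.0025 m and y of block_center in the frame of bench_stop between -0.0025 and 0.0025 m and angle between the z axis of block and the x axis of bench_stop, either way round below 0.05 rad and angle between block's own x axis and vertical below 0.06 rad and height (world z) of block_center below 0.034 m and linear speed of block below 0.01 m/s and value of joint pin above 0.0022 m); the robot touches nothing.
It fails at once if the block presses the end stop (its buffer) with more than 22 N (contact force between block and end_stop above 22 N).
It fails at once if the mug is moved more than 15 mm (distance of mug from where it was at the start of the episode above 0.015 m).
It fails at once if the jar is moved more than 15 mm (distance of jar from where it was at the start of the episode above 0.015 m).
It fails at once if the rubber block is moved more than 15 mm (distance of rubber_block from where it was at the start of the episode above 0.015 m).
It also fails if it takes over 69 s, if anything falls off the work surface, if the arm or the gripper's body presses on something with over 40 N, if the wrist force passes 120 N, or if a joint passes its speed limit or range.

## Working session

There is one attempt and no reset: what is moved stays moved. The work goes in short steps, Python scripts to look and compute and a tool call to move; the robot and the scene stay as the last step left them, time stands still between calls to the robot, and variables do not carry over. Pictures are saved under pics/ and viewed, about 8 in all and at most 12, crops included, and the job is handed in when it is done.

Besides the shell and the picture viewer there is one more tool, called by a JSON object that holds its "fn" and its "kwargs". servo_tool: Moves the arm, as the interface text tells. Its arguments: {"type":"object","properties":{"increments":{"type":"array"},"claw":{"type":"number"}},"required":["increments"]}

```bash
mkdir -p pics; cat > h.py <<'E'
import numpy as np, cv2
from bench import *
def K(p):
    f=p["color"].shape[0]/2/np.tan(np.radians(p["fov_y"])/2)
    return np.array([[f,0,p["cx"]],[0,f,p["cy"]],[0,0,1.]]),np.array([p["k1"],0,0,0.])
def ground(p,uv,z=0.):
    k,d=K(p); uv=np.array(uv,float).reshape(-1,1,2)
    s=cv2.undistortPoints(uv,k,d,None,None,None).reshape(-1,2) if False else cv2.undistortPoints(uv,k,d).reshape(-1,2)
    V=np.array(p["view"]); R=V[:3,:3]; c=-R.T@V[:3,3]
    r=np.c_[s[:,0],-s[:,1],-np.ones(len(s))]@R
    return c+r*((z-c[2])/r[:,2])[:,None]
def proj(p,X):
    k,d=K(p); V=np.array(p["view"]); F=np.diag([1,-1,-1.])
    return cv2.projectPoints(np.array(X,float).reshape(-1,1,3),cv2.Rodrigues(F@V[:3,:3])[0],F@V[:3,3],k,d)[0].reshape(-1,2)
def save(p,n,box=None,s=1):
    im=p["color"][:,:,::-1]
    if box: im=im[box[1]:box[3],box[0]:box[2]]
    cv2.imwrite("pics/"+n,cv2.resize(im,None,fx=s,fy=s,interpolation=cv2.INTER_CUBIC))
E
python3 - <<'E'
from h import *
for n in ("scene","top"):
    p=grab_frame(n); save(p,n+"0.png",s=1.25)
    V=np.array(p["view"]); print(n,p["fov_y"],p["cx"],p["cy"],p["k1"],-V[:3,:3].T@V[:3,3])
    for t in ("block","bench_stop","end_stop","mug","jar","rubber_block"):
        for r in look_for(p,t): print(t,r["confidence"],r["point"],ground(p,r["point"],.03)[0].round(3))
print(observe())
E
```

```text
scene 52.80254778440821 314.5469671826781 202.11152635195654 -0.028625838874785876 [1.49186349 0.12462073 0.77874778]
block 0.86 [233.3, 208.0] [ 0.559 -0.267  0.03 ]
block 0.77 [265.6, 215.5] [ 0.576 -0.16   0.03 ]
bench_stop 0.94 [401.4, 191.0] [0.367 0.244 0.03 ]
bench_stop 0.91 [371.8, 256.6] [0.695 0.163 0.03 ]
bench_stop 0.49 [378.3, 261.4] [0.71  0.181 0.03 ]
end_stop 0.91 [379.3, 260.1] [0.705 0.183 0.03 ]
end_stop 0.58 [413.7, 197.8] [0.398 0.283 0.03 ]
mug 0.94 [473.7, 235.5] [0.555 0.448 0.03 ]
jar 0.87 [311.8, 264.7] [0.754 0.011 0.03 ]
rubber_block 0.96 [178.5, 204.7] [ 0.574 -0.438  0.03 ]
top 56.14073627220978 317.25324890173573 201.92815382005418 0.016458264385331028 [0.43356167 0.01211474 1.00041654]
block 0.88 [372.1, 176.0] [ 0.613 -0.149  0.03 ]
bench_stop 0.81 [254.0, 172.4] [0.63  0.161 0.03 ]
bench_stop 0.8 [224.3, 294.5] [0.319 0.237 0.03 ]
end_stop 0.95 [204.4, 273.8] [0.372 0.288 0.03 ]
end_stop 0.68 [248.9, 147.4] [0.697 0.174 0.03 ]
mug 0.65 [133.6, 205.3] [0.551 0.47  0.03 ]
jar 0.87 [308.2, 129.3] [0.743 0.016 0.03 ]
jar 0.19 [248.4, 149.7] [0.691 0.175 0.03 ]
rubber_block 0.68 [491.3, 189.5] [ 0.57 -0.46  0.03]
{'time': 0.7, 'joint_pos': array([-6.70115536e+01,  1.71836667e+01,  8.71466949e+01,  7.39977624e-04,
        7.56712426e+01, -3.81517455e+00]), 'joint_velocities': array([ 0.10432851,  0.04026846, -0.06435977, -0.0415276 ,  0.02198201,
       -0.00352631]), 'joint_torque': array([-2.34727275e-03, -5.43273246e+01, -3.61941576e+01, -8.85809322e-05,
        6.43817584e-04,  8.41341034e-05]), 'ee_pos': array([ 0.24801569, -0.49089317,  0.23127561]), 'tool_rot': array([-1.79998447e+02, -8.22105952e-04,  2.68034378e+01]), 'wrist_force': array([-0.57422392, -0.07873389, -0.74436758]), 'wrist_torque': array([-0.04050317,  0.02670669,  0.02960844]), 'finger_gap': 1.0004854013522118}
```

View pics/scene0.png

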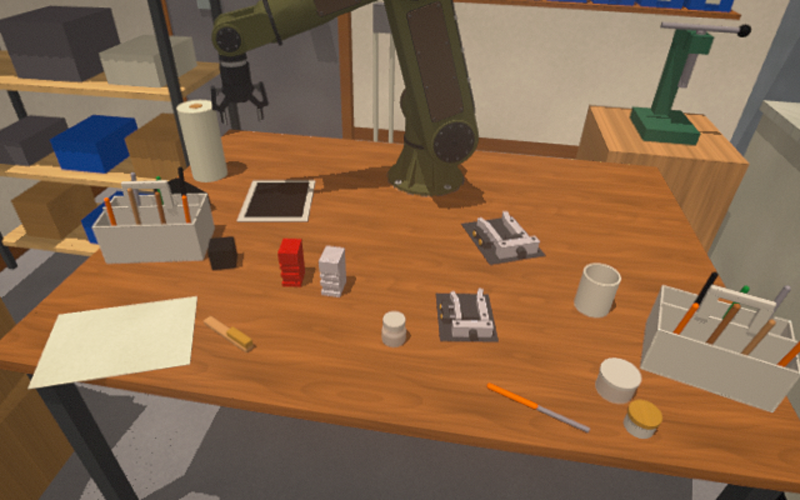

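View pics/top0.png

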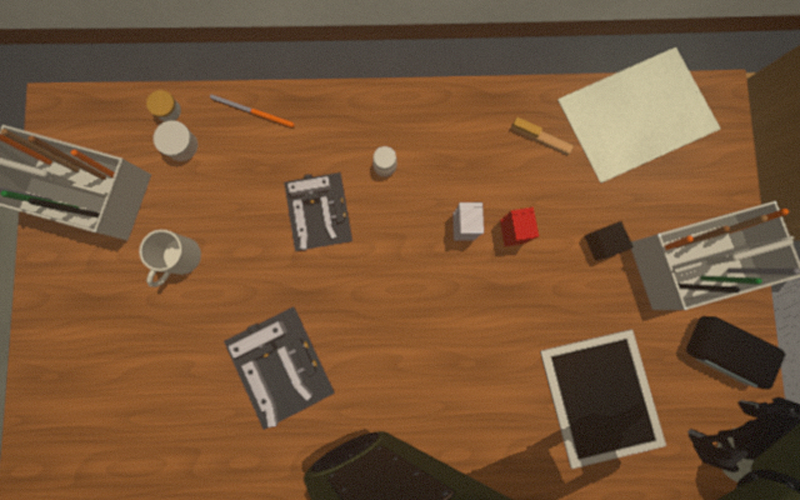

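Scene view (800-px picture): the silver block is at (333,271) with its grooves facing the camera (world +x). The red look-alike is at (291,262). The stops are at (467,312) and (503,238); in the top view they are at (318,210), which looks smaller, and at (277,366). The jar is at (385,160) in the top view. I choose the silver block and the upper stop, and check both in one close crop.

```bash
python3 - <<'E'
from h import *
p=grab_frame("top"); im=p["color"][:,:,::-1]
q=grab_frame("scene"); jm=q["color"][:,:,::-1]
z=lambda i,x0,y0,w,h,s:cv2.resize(i[y0:y0+h,x0:x0+w],None,fx=s,fy=s,interpolation=cv2.INTER_CUBIC)
a=z(im,222,132,64,74,6)   # 384x444
b=z(im,350,150,66,74,6)
c=np.hstack([a,b[:, :396]])
cv2.imwrite("pics/crop.png",c)
d=np.hstack([z(jm,340,222,66,60,6),z(jm,245,190,66,60,6)])
cv2.imwrite("pics/crop2.png",d)
g=lambda pts,zz:ground(p,pts,zz).round(4)
# stop base plates corners from overview, px/1.25
for n,c in(("up",[(285,180),(340,173),(352,242),(293,251)]),("low",[(225,341),(291,307),(334,392),(268,427)])):
    G=g(np.array(c)/1.25,0); print(n,G[:,:2].tolist(),[np.linalg.norm(G[i]-G[i-1]).round(3) for i in range(4)])
E
```

```text
up [[0.7163, 0.2356], [0.7294, 0.1159], [0.5764, 0.0919], [0.5599, 0.2183]] [np.float64(0.157), np.float64(0.12), np.float64(0.155), np.float64(0.127)]
low [[0.374, 0.3593], [0.4409, 0.2224], [0.2639, 0.1335], [0.1985, 0.2686]] [np.float64(0.198), np.float64(0.152), np.float64(0.198), np.float64(0.15)]
```

View pics/crop.png

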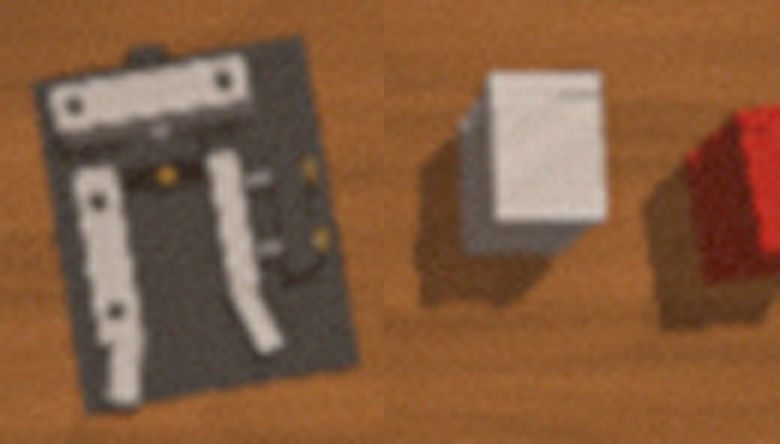

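View pics/crop2.png

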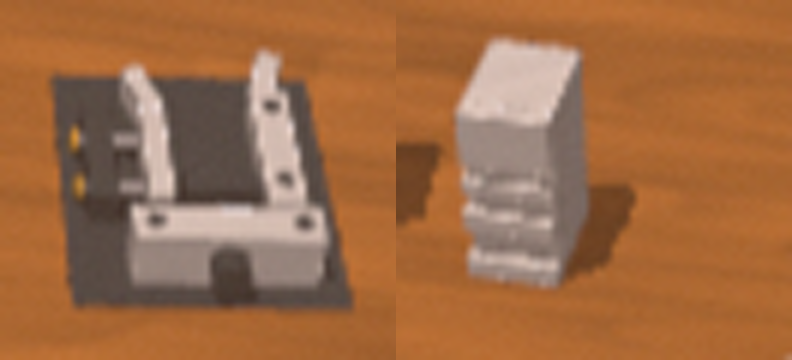

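```bash
python3 - <<'E'
from h import *
p=grab_frame("top")
def A(l): return (np.array(l,float)+.5)/6-.5+[222,132]
def B(l): return (np.array(l,float)-[384,0]+.5)/6-.5+[350,150]
def line(n,l,z):
    G=ground(p,A(l),z); d=G[0]-G[1]; print(n,G[:,:2].round(4).tolist(),np.degrees(np.arctan2(d[1],d[0])).round(2))
line("fence in",[(122,168),(140,325)],.018)
line("fence out",[(73,175),(98,335)],.018)
line("jaw in",[(208,155),(225,260)],.018)
line("plateL",[(33,85),(88,412)],.0);line("plateR",[(300,37),(357,368)],.0)
line("pin",[(167,176),(167,175)],.014)
line("flare end fence",[(107,403),(140,403)],.018)
line("flare end jaw",[(262,354),(284,344)],.018)
G=ground(p,B([(490,72),(602,72),(607,220),(495,220)]),.1); print(G[:,:2].round(4).tolist(),G.mean(0).round(4),[np.linalg.norm(G[i]-G[i-1]).round(4) for i in range(4)])
d=G[0]+G[1]-G[2]-G[3]; e=G[0]+G[3]-G[1]-G[2]
print("yaw",np.degrees(np.arctan2(d[1],d[0])),np.degrees(np.arctan2(-e[0],e[1])))
q=grab_frame("scene")
C=lambda l:(np.array(l,float)-[396,0]+.5)/6-.5+[245,190]
print("scene bottom +x edge",ground(q,C([(470,280),(562,287)]),0).round(4).tolist(), "top +x edge",ground(q,C([(457,112),(550,122)]),.1).round(4).tolist(),"pin",)
E
```

```text
fence in [[0.6678, 0.1947], [0.5971, 0.1869]] 6.22
fence out [[0.6651, 0.2163], [0.593, 0.2054]] 8.64
jaw in [[0.6729, 0.1566], [0.6253, 0.1494]] 8.56
plateL [[0.7114, 0.2381], [0.5613, 0.2134]] 9.35
plateR [[0.7313, 0.117], [0.5783, 0.0933]] 8.81
pin [[0.6647, 0.1754], [0.6652, 0.1754]] 179.71
flare end fence [[0.5628, 0.2015], [0.5624, 0.1871]] 88.63
flare end jaw [[0.5829, 0.1335], [0.5871, 0.1238]] 113.51
[[0.6364, -0.127], [0.6353, -0.1728], [0.5741, -0.172], [0.5752, -0.1265]] [ 0.6052 -0.1496  0.1   ] [np.float64(0.0612), np.float64(0.0458), np.float64(0.0612), np.float64(0.0455)]
yaw -0.6088581362120179 -1.3483179122946167
scene bottom +x edge [[0.6391, -0.1712, -0.0], [0.6359, -0.126, 0.0]] top +x edge [[0.6357, -0.1716, 0.1], [0.6351, -0.1274, 0.1]] pin
```

Top crop: the chosen stop (base 155 x 125 mm against 198 x 151 mm for the other, so the smaller) has its brass pin at (167,176), fence on the left and jaw on the right, and opens towards the robot. The silver block's top is at (490-607, 72-220) in that crop, and its grooves face +x. So the block is at (0.605,-0.150) with yaw about -1°. The stop origin is about (0.622,0.168) with yaw 8.8°. Next: shut the gripper, square it, and go beyond the block.

{"fn": "servo_tool", "kwargs": {"increments": [[[0,0,0,0.117],[0,0,0,0.117],[0,0,0,0.117],[0,0,0,0.117],[0,0,0,0]]], "claw": 0}}

```text
time: 1.32
ee_pos: [0.248, -0.4909, 0.2313]
tool_rot: [180.0, -0.0, -0.3]
wrist_force: [-0.2, 0.4, 0.3]
finger_gap: 0.295
```

{"fn": "servo_tool", "kwargs": {"increments": [[[2.2,-1.7,0,0],[2.2,-1.7,0,0],[2.2,-1.7,0,0],[2.2,-1.7,0,0],[2.2,-1.7,0,0],[2.2,-1.7,0,0],[2.2,-1.7,0,0],[2.2,-1.7,0,0],[2.2,-1.7,0,0],[2.2,-1.7,0,0],[2.2,-1.7,0,0],[2.2,-1.7,0,0],[2.2,-1.7,0,0],[2.2,-1.7,0,0],[2.2,-1.7,0,0],[2.2,-1.7,0,0],[2.2,-1.7,0,0],[2.2,-1.7,0,0],[2.2,-1.7,0,0],[2.2,-1.7,0,0]]]}}

```text
time: 2.98
ee_pos: [0.689, -0.15, 0.2312]
tool_rot: [-180.0, 0.0, 0.3]
wrist_force: [0.7, -0.5, -0.9]
finger_gap: -0.001
```

{"fn": "servo_tool", "kwargs": {"increments": [[[0,0,1.8,0],[0,0,1.8,0],[0,0,1.8,0],[0,0,1.8,0],[0,0,1.8,0],[0,0,1.8,0],[0,0,1.8,0],[0,0,1.8,0],[-0.7,0,0,0],[-0.7,0,0,0],[-0.7,0,0,0],[-0.7,0,0,0],[-0.3,0,0,0],[-0.2,0,0,0],[-0.2,0,0,0],[-0.2,0,0,0]]]}}

```text
time: 4.32
ee_pos: [0.6511, -0.151, 0.0873]
tool_rot: [180.0, -0.0, 0.1]
wrist_force: [-1.1, 0.5, -0.2]
finger_gap: -0.0
```

{"fn": "servo_tool", "kwargs": {"increments": [[[-0.2,0,0,0],[-0.2,0,0,0],[-0.38,0,-0.18,0],[-0.38,0,-0.18,0],[-0.38,0,-0.2,0],[-0.38,0,-0.2,0],[-0.38,0,-0.2,0]]]}}

```text
time: 4.9
ee_pos: [0.6276, -0.151, 0.0971]
tool_rot: [-180.0, 0.0, -0.0]
wrist_force: [-0.1, 0.8, -1.0]
finger_gap: 0.001
```

```bash
python3 - <<'E'
from h import *
p=grab_frame("scene"); save(p,"tip.png",(215,140,345,260),5)
E
```

```text
(no output)
```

View pics/tip.png

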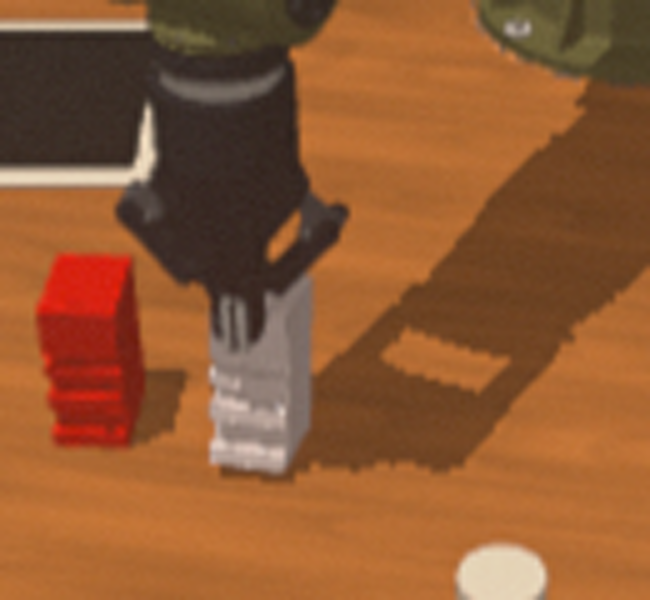

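The tip shows low on the block's flat upper face at (240,340), with little or no tilt yet and no force. I'll drop back to 87 mm and push to find contact.

{"fn": "servo_tool", "kwargs": {"increments": [[[0,0,0.5,0],[0,0,0.5,0],[-0.1,0,0,0],[-0.1,0,0,0]]]}}

```text
time: 5.28
ee_pos: [0.6258, -0.1509, 0.0861]
tool_rot: [-180.0, 0.1, -0.0]
wrist_force: [1.1, 0.2, 0.4]
finger_gap: -0.001
```

{"fn": "servo_tool", "kwargs": {"increments": [[[-0.2,0,0,0],[-0.2,0,0,0],[0,0,0,0]]]}}

```text
time: 5.53
ee_pos: [0.6217, -0.151, 0.0869]
tool_rot: [-180.0, 0.0, -0.0]
wrist_force: [1.3, 0.4, 0.9]
finger_gap: 0.003
```

{"fn": "servo_tool", "kwargs": {"increments": [[[-0.3,0,-0.08,0],[-0.3,0,-0.08,0],[-0.3,0,-0.08,0],[-0.3,0,-0.08,0],[-0.3,0,-0.08,0]]]}}

```text
time: 5.95
ee_pos: [0.6065, -0.151, 0.0909]
tool_rot: [-180.0, 0.0, -0.0]
wrist_force: [0.9, -0.6, 0.2]
finger_gap: -0.0
```

```bash
python3 - <<'E'
from h import *
p=grab_frame("scene"); save(p,"tip2.png",(215,140,345,260),5)
E
```

```text
(no output)
```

View pics/tip2.png

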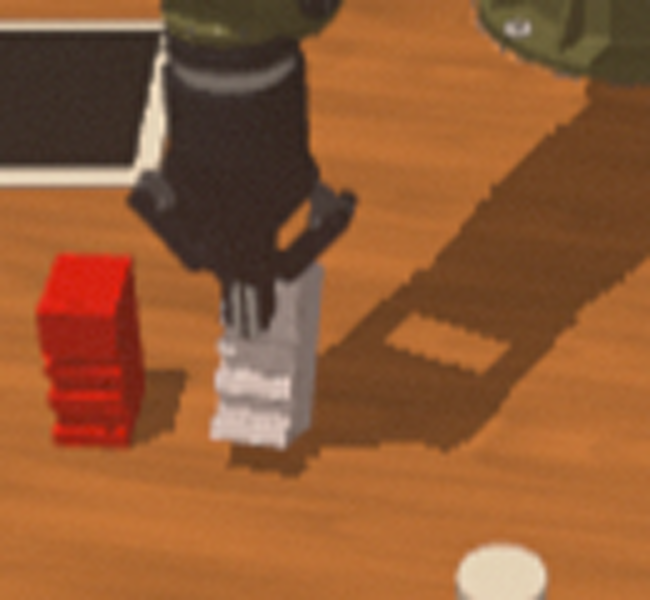

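It is tilting cleanly: the front lower edge is raised at (250,445) with shadow under it at (265,460). I'll carry on along the arc.

{"fn": "servo_tool", "kwargs": {"increments": [[[-0.3,0,-0.08,0],[-0.3,0,-0.06,0],[-0.3,0,-0.06,0],[-0.3,0,-0.04,0],[-0.3,0,-0.04,0],[-0.3,0,-0.02,0],[-0.3,0,-0.02,0],[-0.3,0,0,0],[0,0,0,0],[0,0,0,0],[0,0,0,0],[0,0,0,0]]]}}

```text
time: 7.0
ee_pos: [0.5832, -0.1509, 0.0941]
tool_rot: [-180.0, -0.0, -0.0]
wrist_force: [0.5, 0.3, 0.3]
finger_gap: -0.001
```

```bash
python3 - <<'E'
from h import *
p=grab_frame("scene"); save(p,"tip3.png",(215,140,345,260),5)
E
```

```text
(no output)
```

View pics/tip3.png

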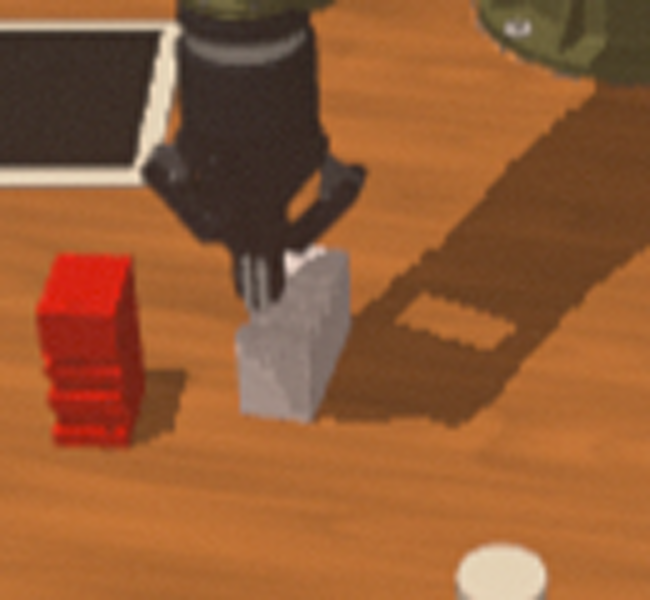

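It has toppled and lies on its back. Next I lift, move clear, and measure it.

{"fn": "servo_tool", "kwargs": {"increments": [[[0,0,-1.5,0],[0,0,-1.5,0],[0,0,-1.5,0],[1.5,0,-1.5,0],[2,0,-1,0],[2,0,0,0],[2,0,0,0],[2,0,0,0],[2,0,0,0],[0,0,0,0]]]}}

```text
time: 7.88
ee_pos: [0.7, -0.1506, 0.1631]
tool_rot: [-180.0, 0.0, 0.0]
wrist_force: [-0.4, -0.1, -0.5]
finger_gap: -0.003
```

```bash
python3 - <<'E'
from h import *
p=grab_frame("top"); save(p,"lie.png",(340,150,440,230),8)
print([ (r["confidence"],r["point"]) for r in look_for(p,"block")])
E
```

```text
[]
```

View pics/lie.png

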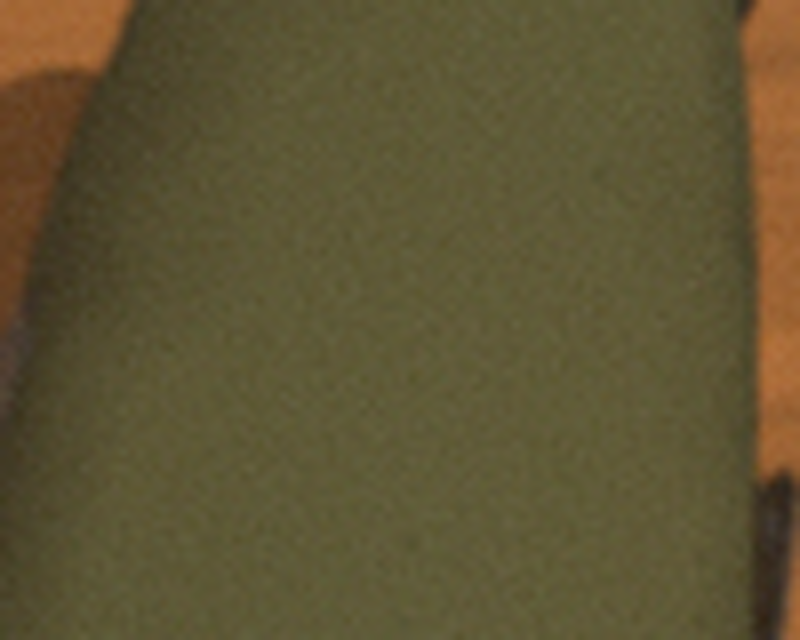

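The arm hides the block in the top view. I'll move it aside to the left and open the gripper on the way.

{"fn": "servo_tool", "kwargs": {"increments": [[[-1,-2.5,-0.5,0],[-1,-2.5,-0.5,0],[-1,-2.5,-0.5,0],[-1,-2.5,-0.5,0],[-1,-2.5,-0.5,0],[-1,-2.5,-0.5,0],[-1,-2.5,-0.5,0],[-1,-2.5,0,0],[-1,-2.5,0,0],[-1,-2.5,0,0],[-1,-2.5,0,0],[0,0,0,0]]], "claw": 100}}

```text
time: 8.98
ee_pos: [0.586, 0.1274, 0.1996]
tool_rot: [-180.0, -0.0, 0.2]
wrist_force: [-0.0, 0.5, -0.1]
finger_gap: 0.997
```

```bash
python3 - <<'E'
from h import *
p=grab_frame("top"); q=grab_frame("scene")
z=lambda i,x0,y0,w,h,s:cv2.resize(i[y0:y0+h,x0:x0+w,::-1],None,fx=s,fy=s,interpolation=cv2.INTER_CUBIC)
cv2.imwrite("pics/lie2.png",np.hstack([z(p["color"],340,150,66,80,6),z(q["color"],240,170,66,80,6)]))
print([ (r["confidence"],r["point"]) for r in look_for(p,"block")])
E
```

```text
[(0.79, [414.9, 181.3]), (0.64, [372.2, 212.7])]
```

View pics/lie2.png

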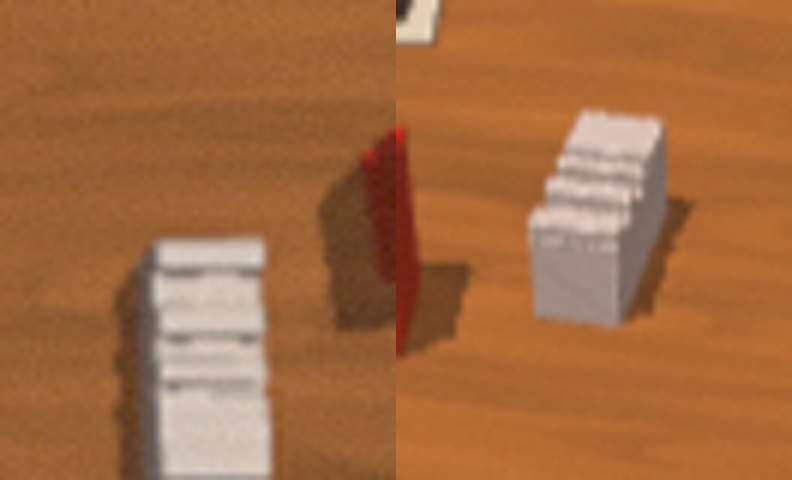

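It lies grooves up (top crop: foot end at row 240, columns 157-264). I compute its pose and the grasp move.

```bash
python3 - <<'E'
from h import *
p=grab_frame("top");q=grab_frame("scene")
G=ground(p,(np.array([(157,240),(264,240),(270,476),(162,476)],float)+.5)/6-.5+[340,150],.06)
print(G[:,:2].round(4).tolist(),G.mean(0).round(4))
d=G[0]+G[1]-G[2]-G[3];print(np.degrees(np.arctan2(d[1],d[0])))
C=lambda l:(np.array(l,float)-[396,0]+.5)/6-.5+[240,170]
print(ground(q,C([(538,317),(620,326)]),0).round(4).tolist(),ground(q,C([(530,225),(621,237)]),.06).round(4).tolist())
print(observe()["ee_pos"],grip_point_offset)
E
```

```text
[[0.573, -0.1264], [0.572, -0.1717], [0.4722, -0.1696], [0.4734, -0.1244]] [ 0.5226 -0.148   0.06  ]
-1.1800941456509715
[[0.5738, -0.1698, 0.0], [0.5731, -0.1273, 0.0]] [[0.5758, -0.1699, 0.06], [0.5769, -0.1236, 0.06]]
[0.58822747 0.12299841 0.19917081] 0.0187
```

{"fn": "servo_tool", "kwargs": {"increments": [[[-0.6,2.3,0,0],[-0.6,2.3,0,0],[-0.6,2.3,0,0],[-0.6,2.3,0,0],[-0.6,2.3,0,0],[-0.6,2.3,0,0],[-0.6,2.3,0,0],[-0.6,2.3,0,0],[-0.6,2.3,0,0],[-0.6,2.3,0,0],[-0.6,2.3,0,0],[0,1.7,0,0.02],[0,0,1.5,0],[0,0,1.5,0],[0,0,1.5,0],[0,0,1.5,0],[0,0,1.5,0],[0,0,0,0],[0,0,0,0]]]}}

```text
time: 10.82
ee_pos: [0.5217, -0.1466, 0.1239]
tool_rot: [-180.0, 0.1, -1.2]
wrist_force: [0.8, -0.3, 0.4]
finger_gap: 1.004
```

{"fn": "servo_tool", "kwargs": {"increments": [[[0,0.1,1.5,0],[0,0,1.5,0],[0,0,1.5,0],[0,0,1.5,0],[0,0,1.5,0],[0,0,1.2,0],[0,0,0.8,0],[0,0,0.4,0],[0,0,0,0],[0,0,0,0]]]}}

```text
time: 11.65
ee_pos: [0.5224, -0.1471, 0.0257]
tool_rot: [180.0, -0.0, -1.2]
wrist_force: [-0.1, 0.0, 0.4]
finger_gap: 1.0
```

{"fn": "servo_tool", "kwargs": {"increments": [[[0,0,0,0],[0,0,0,0],[0,0,0,0],[0,0,0,0],[0,0,0,0],[0,0,0,0],[0,0,0,0],[0,0,0,0],[0,0,0,0],[0,0,0,0]]], "claw": 0}}

```text
time: 12.48
ee_pos: [0.5225, -0.1472, 0.0258]
tool_rot: [180.0, -0.1, -1.2]
wrist_force: [-1.1, -0.7, 6.4]
finger_gap: 0.514
```

{"fn": "servo_tool", "kwargs": {"increments": [[[0,0,-0.8,0],[0,0,-1,0],[0,0,-1,0],[0,0,-1,0],[0,-1,0,0],[0,-2,0,0],[0,-2,0,0],[0,-2,0,0],[0,-2,0,0],[0,-2,0,0],[0,-2,0,0],[0,-2,0,0],[0,-2,0,0],[0,-2,0,0],[0,-2,0,0],[0,-2,0,0],[0,-2,0,0],[0,-2,0,0],[0,-2,0,0],[0,-1,0,0]]]}}

```text
time: 14.15
ee_pos: [0.5276, 0.1554, 0.0633]
tool_rot: [-180.0, -0.0, -1.1]
wrist_force: [0.5, 0.3, -5.2]
finger_gap: 0.519
```

{"fn": "servo_tool", "kwargs": {"increments": [[[0,0,0,-0.0582],[0,0,0,-0.0582],[0,0,0,-0.0582],[0,0,0,0],[0,0,0,0]]]}}

```text
time: 14.57
ee_pos: [0.5279, 0.153, 0.0631]
tool_rot: [180.0, 0.0, 8.7]
wrist_force: [0.0, 0.4, -5.9]
finger_gap: 0.518
```

{"fn": "servo_tool", "kwargs": {"increments": [[[0,0,1,0],[0,0,1,0],[0,0,0.8,0],[0,0,0.5,0],[0,0,0.2,0],[0,0,0.15,0],[0,0,0,0],[0,0,0,0]]]}}

```text
time: 15.23
ee_pos: [0.5283, 0.153, 0.0268]
tool_rot: [-180.0, -0.0, 8.8]
wrist_force: [-0.4, 0.2, -5.0]
finger_gap: 0.518
```

{"fn": "servo_tool", "kwargs": {"increments": [[[0,0,0.05,0],[0,0,0.05,0],[0,0,0,0],[0,0,0,0]]]}}

```text
time: 15.57
ee_pos: [0.5283, 0.153, 0.0259]
tool_rot: [-180.0, -0.0, 8.8]
wrist_force: [0.2, -0.5, -3.5]
finger_gap: 0.513
```

{"fn": "servo_tool", "kwargs": {"increments": [[[0,0,0,0],[0,0,0,0],[0,0,0,0],[0,0,0,0],[0,0,0,0],[0,0,0,0]]], "claw": 100}}

```text
time: 16.07
ee_pos: [0.5282, 0.153, 0.0257]
tool_rot: [-180.0, -0.0, 8.8]
wrist_force: [-0.4, -0.1, 0.1]
finger_gap: 0.998
```

{"fn": "servo_tool", "kwargs": {"increments": [[[0,0,-1,0],[0,0,-2,0],[0,0,-2,0],[0,0,-2,0],[0,0,-2,0],[-1,0,0,0],[-2,0,0,0],[-2,0,0,0],[-2,0,0,0],[-2,0,0,0],[-2,0,0,0],[-2,0,0,0],[0,0,0,0]]]}}

```text
time: 17.15
ee_pos: [0.3972, 0.1327, 0.1161]
tool_rot: [-180.0, 0.0, 8.9]
wrist_force: [-1.2, -0.0, 0.0]
finger_gap: 0.998
```

```bash
python3 - <<'E'
from h import *
p=grab_frame("top"); q=grab_frame("scene")
z=lambda i,x0,y0,w,h,s:cv2.resize(i[y0:y0+h,x0:x0+w,::-1],None,fx=s,fy=s,interpolation=cv2.INTER_CUBIC)
cv2.imwrite("pics/lane.png",np.hstack([z(p["color"],222,140,64,90,6),z(q["color"],336,190,68,90,6)]))
E
```

```text
(no output)
```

View pics/lane.png

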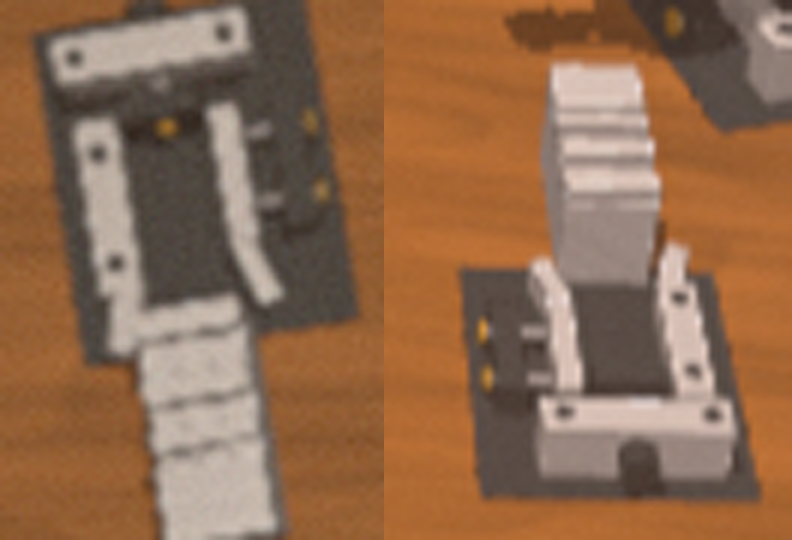

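The block (top view corners (135,312), (237,296), (277,526), (167,540)) stands in the mouth of the lane, aligned. I check this numerically.

```bash
python3 - <<'E'
from h import *
p=grab_frame("top")
a=lambda l:(np.array(l,float)+.5)/6-.5+[222,140]
G=ground(p,a([(135,312),(237,296),(277,526),(167,540)]),.06)
d=G[0]+G[1]-G[2]-G[3]; print(G[:,:2].round(4).tolist(),G.mean(0).round(4),np.degrees(np.arctan2(d[1],d[0])))
t=np.radians(8.8);u=np.array([np.cos(t),np.sin(t)]);v=np.array([-u[1],u[0]]);O=np.array([.6224,.1676])
for g in list(G[:,:2])+[G.mean(0)[:2],ground(p,a([(122,118)]),.018)[0,:2],ground(p,a([(137,260)]),.018)[0,:2],ground(p,a([(209,107)]),.018)[0,:2],ground(p,a([(223,200)]),.018)[0,:2], np.array([.3972,.1327])]: print(((g-O)@u).round(4),((g-O)@v).round(4))
E
```

```text
[[0.5752, 0.1816], [0.581, 0.1387], [0.4837, 0.1229], [0.479, 0.1686]] [0.5297 0.153  0.06  ] 8.486003717348217
-0.0445 0.0211
-0.0453 -0.0222
-0.1439 -0.023
-0.1415 0.0229
-0.0938 -0.0003
0.0499 0.0197
-0.0144 0.0231
0.0481 -0.0191
0.0056 -0.0184
-0.2279 -0.0
```

{"fn": "servo_tool", "kwargs": {"increments": [[[0,0,1,0],[0,0,1.5,0],[0,0,1.5,0],[0,0,1.5,0],[0,0,1.5,0],[0,0,1.5,0],[0,0,0.8,0],[0,0,0.4,0],[1,0,0,0],[1,0,0,0],[1,0,0,0],[1,0,0,0],[1,0,0,0],[1,0,0,0],[0.5,0,0,0],[0,0,0,0]]], "claw": 0}}

```text
time: 18.63
ee_pos: [0.465, 0.1431, 0.019]
tool_rot: [-180.0, -0.1, 8.8]
wrist_force: [1.1, 0.6, -0.7]
finger_gap: 0.003
```

{"fn": "servo_tool", "kwargs": {"increments": [[[0.2,0,0,0],[0.2,0,0,0],[0.2,0,0,0],[0.2,0,0,0],[0.2,0,0,0],[0.2,0,0,0]]]}}

```text
time: 19.13
ee_pos: [0.4754, 0.1448, 0.0185]
tool_rot: [180.0, 0.1, 8.8]
wrist_force: [-4.7, -0.9, 2.8]
finger_gap: -0.001
```

{"fn": "servo_tool", "kwargs": {"increments": [[[0.25,0,0,0],[0.25,0,0,0],[0.25,0,0,0],[0.25,0,0,0],[0.25,0,0,0],[0.25,0,0,0],[0.25,0,0,0],[0.25,0,0,0],[0.25,0,0,0],[0.25,0,0,0],[0.25,0,0,0],[0.25,0,0,0]]]}}

```text
time: 20.13
ee_pos: [0.5046, 0.1493, 0.0184]
tool_rot: [180.0, 0.1, 8.8]
wrist_force: [-11.2, -3.0, 5.4]
finger_gap: -0.004
```

{"fn": "servo_tool", "kwargs": {"increments": [[[0.25,0,0,0],[0.25,0,0,0],[0.25,0,0,0],[0.25,0,0,0],[0.25,0,0,0],[0.25,0,0,0],[0.25,0,0,0],[0.25,0,0,0],[0,0,0,0]]]}}

```text
time: 20.88
ee_pos: [0.5249, 0.1524, 0.0184]
tool_rot: [180.0, 0.1, 8.8]
wrist_force: [-6.0, -2.1, 3.6]
finger_gap: -0.004
```

{"fn": "servo_tool", "kwargs": {"increments": [[[0.12,0,0,0],[0.12,0,0,0],[0.12,0,0,0],[0.12,0,0,0],[0.12,0,0,0],[0.12,0,0,0],[0.12,0,0,0],[0.12,0,0,0],[0.12,0,0,0],[0.12,0,0,0]]]}}

```text
time: 21.72
ee_pos: [0.5362, 0.1542, 0.0184]
tool_rot: [180.0, 0.1, 8.8]
wrist_force: [-11.1, -2.7, 6.7]
finger_gap: 0.003
```

```bash
python3 - <<'E'
from h import *
o=observe(); t=np.radians(8.8);u=np.array([np.cos(t),np.sin(t)])
print((o["ee_pos"][:2]-[.6224,.1676])@u,o["wrist_force"][:2]@u)
p=grab_frame("scene"); z=lambda i,x0,y0,w,h,s:cv2.resize(i[y0:y0+h,x0:x0+w,::-1],None,fx=s,fy=s,interpolation=cv2.INTER_CUBIC)
cv2.imwrite("pics/lane2.png",z(p["color"],336,215,68,62,10))
E
```

```text
-0.08718984962316097 -11.370749563855211
```

View pics/lane2.png

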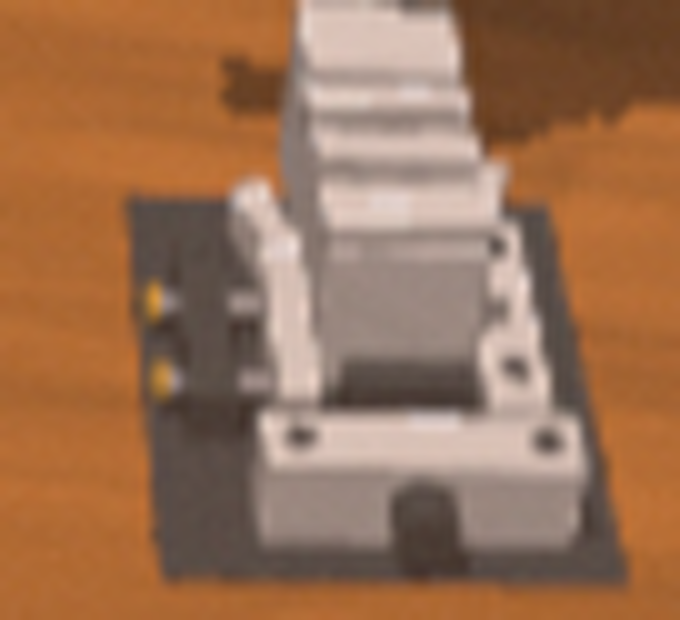

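The block runs straight in the lane (front top edge (327,240)-(500,232)), with a gap still to the bracket at row 410. I compute where its front end is.

```bash
python3 - <<'E'
from h import *
p=grab_frame("scene"); t=np.radians(8.8);u=np.array([np.cos(t),np.sin(t)]);O=np.array([.6224,.1676])
a=lambda l:(np.array(l,float)+.5)/10-.5+[336,215]
print("front top",(ground(p,a([(327,240),(500,232)]),.06)[:,:2]-O)@u, "front top v.low", (ground(p,a([(333,255),(495,255)]),.06)[:,:2]-O)@u)
o=observe(); print((o["ee_pos"][:2]-O)@u,o["wrist_force"][:2]@u,o["time"])
E
```

```text
front top [0.03309117 0.02840272] front top v.low [0.03913276 0.03782815]
-0.08697806537808847 -9.00913238696483 21.8167
```

{"fn": "servo_tool", "kwargs": {"increments": [[[0.06,0,0,0],[0.06,0,0,0],[0.06,0,0,0],[0.06,0,0,0],[0.06,0,0,0]]]}}

```text
time: 22.23
ee_pos: [0.5392, 0.1546, 0.0184]
tool_rot: [180.0, 0.1, 8.8]
wrist_force: [-10.3, -2.4, 6.6]
finger_gap: 0.005
```

{"fn": "servo_tool", "kwargs": {"increments": [[[0.06,0,0,0],[0.06,0,0,0],[0.06,0,0,0],[0.06,0,0,0],[0.06,0,0,0]]]}}

```text
time: 22.65
ee_pos: [0.5422, 0.1551, 0.0184]
tool_rot: [180.0, 0.1, 8.8]
wrist_force: [-11.4, -2.4, 5.3]
finger_gap: 0.002
```

{"fn": "servo_tool", "kwargs": {"increments": [[[0.05,0,0,0],[0.05,0,0,0],[0.05,0,0,0],[0.05,0,0,0],[0.05,0,0,0]]]}}

```text
time: 23.07
ee_pos: [0.5446, 0.1555, 0.0184]
tool_rot: [180.0, 0.1, 8.8]
wrist_force: [-10.5, -2.4, 6.0]
finger_gap: 0.0
```

{"fn": "servo_tool", "kwargs": {"increments": [[[0.05,0,0,0],[0.05,0,0,0],[0.05,0,0,0]]]}}

```text
time: 23.32
ee_pos: [0.5461, 0.1557, 0.0184]
tool_rot: [180.0, 0.1, 8.8]
wrist_force: [-11.5, -3.0, 6.7]
finger_gap: 0.0
```

{"fn": "servo_tool", "kwargs": {"increments": [[[0.05,0,0,0],[0.05,0,0,0],[0.05,0,0,0],[0.05,0,0,0]]]}}

```text
time: 23.65
ee_pos: [0.5481, 0.156, 0.0184]
tool_rot: [180.0, 0.1, 8.8]
wrist_force: [-11.2, -3.2, 5.8]
finger_gap: 0.002
```

{"fn": "servo_tool", "kwargs": {"increments": [[[0.05,0,0,0],[0.05,0,0,0],[0.05,0,0,0],[0.05,0,0,0]]]}}

```text
time: 23.98
ee_pos: [0.5501, 0.1564, 0.0184]
tool_rot: [180.0, 0.1, 8.8]
wrist_force: [-11.3, -2.3, 5.9]
finger_gap: 0.004
```

{"fn": "servo_tool", "kwargs": {"increments": [[[0.05,0,0,0],[0.05,0,0,0],[0.05,0,0,0],[0.05,0,0,0]]]}}

```text
time: 24.32
ee_pos: [0.5521, 0.1567, 0.0184]
tool_rot: [180.0, 0.1, 8.8]
wrist_force: [-11.5, -2.8, 5.7]
finger_gap: 0.004
```

{"fn": "servo_tool", "kwargs": {"increments": [[[0.05,0,0,0],[0.05,0,0,0],[0.05,0,0,0],[0.05,0,0,0]]]}}

```text
time: 24.65
ee_pos: [0.5539, 0.157, 0.0184]
tool_rot: [180.0, 0.2, 8.8]
wrist_force: [-12.7, -2.8, 6.4]
finger_gap: -0.002
```

{"fn": "servo_tool", "kwargs": {"increments": [[[0.04,0,0,0],[0.04,0,0,0],[0.04,0,0,0]]]}}

```text
time: 24.9
ee_pos: [0.555, 0.1571, 0.0184]
tool_rot: [180.0, 0.2, 8.8]
wrist_force: [-13.2, -2.1, 6.7]
finger_gap: 0.001
```

{"fn": "servo_tool", "kwargs": {"increments": [[[0.04,0,0,0],[0.04,0,0,0],[0.04,0,0,0]]]}}

```text
time: 25.15
ee_pos: [0.5561, 0.1573, 0.0184]
tool_rot: [180.0, 0.2, 8.9]
wrist_force: [-13.4, -2.6, 7.4]
finger_gap: 0.001
```

{"fn": "servo_tool", "kwargs": {"increments": [[[0.04,0,0,0],[0.04,0,0,0]]]}}

```text
time: 25.32
ee_pos: [0.5566, 0.1574, 0.0184]
tool_rot: [180.0, 0.2, 8.9]
wrist_force: [-19.8, -5.0, 12.8]
finger_gap: 0.001
```

{"fn": "servo_tool", "kwargs": {"increments": [[[0.02,0,0,0],[0,0,0,0]]]}}

```text
time: 25.48
ee_pos: [0.5566, 0.1574, 0.0184]
tool_rot: [180.0, 0.3, 8.8]
wrist_force: [-19.1, -4.0, 11.5]
finger_gap: 0.0
```

{"fn": "servo_tool", "kwargs": {"increments": [[[0.02,0,0,0],[0.01,0,0,0],[0,0,0,0]]]}}

```text
time: 25.73
ee_pos: [0.5565, 0.1574, 0.0182]
tool_rot: [180.0, 0.3, 8.8]
wrist_force: [-21.1, -3.7, 11.8]
finger_gap: -0.001
```

{"fn": "servo_tool", "kwargs": {"increments": [[[0.03,0,0,0],[0.02,0,0,0],[0,0,0,0],[0,0,0,0]]]}}

```text
time: 26.07
ee_pos: [0.5565, 0.1574, 0.0182]
tool_rot: [180.0, 0.4, 8.9]
wrist_force: [-25.9, -5.1, 14.5]
finger_gap: 0.001
```

{"fn": "servo_tool", "kwargs": {"increments": [[[0,0,0,0],[0,0,0,0],[0,0,0,0],[0,0,0,0],[0,0,0,0],[0,0,0,0],[0,0,0,0]]]}}

```text
time: 26.65
ee_pos: [0.5565, 0.1574, 0.0182]
tool_rot: [180.0, 0.4, 8.9]
wrist_force: [-25.7, -4.4, 14.9]
finger_gap: -0.002
```

{"fn": "servo_tool", "kwargs": {"increments": [[[0,0,0,0],[0,0,0,0],[0,0,0,0],[0,0,0,0],[0,0,0,0],[0,0,0,0],[0,0,0,0]]]}}

```text
time: 27.23
ee_pos: [0.5565, 0.1574, 0.0181]
tool_rot: [180.0, 0.4, 8.9]
wrist_force: [-24.3, -4.9, 14.6]
finger_gap: -0.002
```

The finger also presses down (14 N), which adds drag, so I add a little to be sure of 8 N or more at the buffer, and hold again.

{"fn": "servo_tool", "kwargs": {"increments": [[[0.02,0,0,0],[0.02,0,0,0],[0,0,0,0],[0,0,0,0],[0,0,0,0],[0,0,0,0],[0,0,0,0],[0,0,0,0],[0,0,0,0],[0,0,0,0],[0,0,0,0],[0,0,0,0],[0,0,0,0],[0,0,0,0],[0,0,0,0],[0,0,0,0]]]}}

```text
time: 28.57
ee_pos: [0.5565, 0.1574, 0.0181]
tool_rot: [180.0, 0.4, 8.9]
wrist_force: [-29.2, -5.3, 17.4]
finger_gap: -0.003
```

{"fn": "servo_tool", "kwargs": {"increments": [[[-0.05,0,0,0],[-0.1,0,0,0],[-0.1,0,0,0],[-0.1,0,0,0],[-0.2,0,0,0],[-0.3,0,0,0],[-0.5,0,0,0],[-1,0,0,0],[-1,0,0,0],[-1,0,0,0],[-1,0,-1,0],[-1,0,-1.5,0],[-2,0,-2,0],[-2,0,-2,0],[-2,0,-2,0],[-2,0,-2,0],[0,0,0,0],[0,0,0,0]]]}}

```text
time: 30.07
ee_pos: [0.4175, 0.1359, 0.1246]
tool_rot: [-180.0, -0.2, 8.9]
wrist_force: [-0.4, -0.5, 0.1]
finger_gap: -0.0
```

```bash
python3 - <<'E'
from h import *
p=grab_frame("top"); q=grab_frame("scene"); print(observe()["ee_pos"],observe()["wrist_force"])
z=lambda i,x0,y0,w,h,s:cv2.resize(i[y0:y0+h,x0:x0+w,::-1],None,fx=s,fy=s,interpolation=cv2.INTER_CUBIC)
cv2.imwrite("pics/end.png",np.hstack([z(p["color"],222,130,64,80,6),z(q["color"],336,200,68,80,6)]))
E
```

```text
[0.41770824 0.13578247 0.12319662] [ 0.07158565  0.13106816 -0.1129118 ]
```

View pics/end.png

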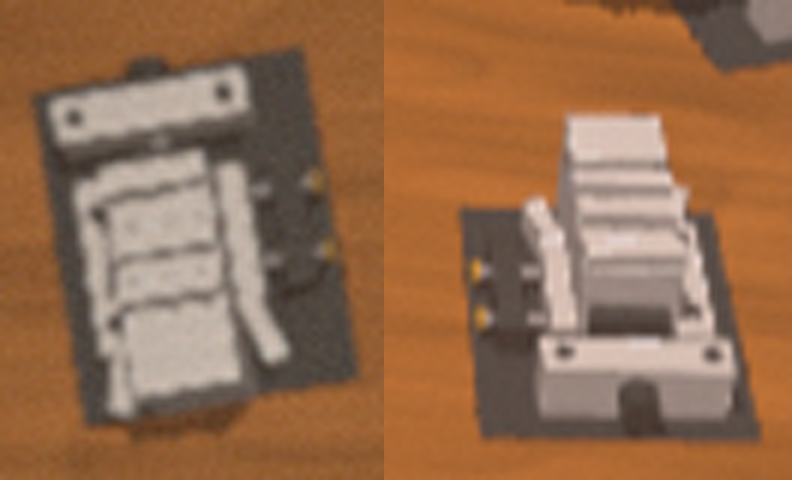

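The block sits in the lane grooves up, straight against the fence, with the pin no longer visible. Last numeric check, then hand in.

```bash
python3 - <<'E'
from h import *
p=grab_frame("top")
t=np.radians(8.8);u=np.array([np.cos(t),np.sin(t)]);v=np.array([-u[1],u[0]]);O=np.array([.6224,.1676])
G=ground(p,(np.array([(98,168),(204,151),(241,378),(133,398)],float)+.5)/6-.5+[222,130],.06)
d=G[0]+G[1]-G[2]-G[3]; c=G.mean(0)[:2]-O
print(c@u,c@v,np.degrees(np.arctan2(d[1],d[0])))
hand_in()
E
```

```text
-0.00523618233548021 0.00037180789657253625 8.485164352408734
the job is handed in; nothing more can be done
```

I toppled the block onto its plain back, carried it to the mouth of the smaller stop, and slid it in with shut fingers. I pressed it home, backed off clear and handed the job in at about 30 s of the 69 s allowed.

- **Topple:** the foot edge stayed within a few mm of where it stood, and the block landed grooves up.
- **Carrying:** between the topple and the slide I gripped the block across its width and lifted it about 4 cm rather than sliding it all the way.
- **Press:** the drag along the lane was about 12 N. The force rose by about 1.5 N where the block seems to have met the pin. It then jumped to about 20 N within 1 mm, which I took as the buffer.
    - I held at 25–26 N in all for over a second, then at about 30 N for a further 1.2 s, which is nominally 14 and 18 N above the drag.
    - The buffer force was not measured directly. The fingers also pressed down with up to 17 N, which adds drag, so the true buffer force was probably a few newtons lower. I raised the force the second time for that reason.
- **Final check in the top view:** the block's centre was at x = -5 mm along the lane and 0.4 mm off mid-lane. Its angle was within about 0.4° of the lane, and it lay grooves up with the gripper clear.
- **Not confirmed:** the pin cannot be seen under the block, so its depth is inferred from the force jump. I did not re-measure the mug, jar and rubber block, but the arm felt no contact with them.

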